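Fill the covered crate and book it in

TASK

Some cells of the covered crate already hold jars that cannot be seen under the sprung flaps: feel for the empty cells, and stand every polish tin from the bench upright in an empty cell of its own, right down on the cell floor. When all the tins are in, book the crate in: squeeze the scanner's trigger fully home, keep it squeezed for about a second, and let it spring back. Leave the mug, the screwdriver and the tape where they are.

Things in the scene. Friction and masses are not known exactly. Their poses are not given: they have to be found in the camera images.
- crate: Fixed covered crate, plywood with blue top frame, 188 (its x) x 274 (its y) x 70 mm high; origin: centre of underside, z up. 2 x 3 shafts (cells), 70 mm square, pitch 86 mm both ways, walls 16 mm between; cell floor 8 mm above the bench, 62 mm below the top. Exactly three cells, different each time, hold a captive jar, 54 mm wide, its top 48 mm above the bench, on a springy pad.
- cell0 (a point): Centre of the mouth of crate cell 0, level with the crate's top (70 mm above the bench), at (-43, -86) mm in the crate's x, y; axes as the crate's. Closed by two slippery grey sprung flaps hinged on the cell's -x and +x sides, 4 mm below the top, meeting in the middle; they swing down and apart under a push of 1 to 2 N and spring shut again.
- cell1 (a point): Centre of the mouth of crate cell 1, level with the crate's top (70 mm above the bench), at (-43, 0) mm in the crate's x, y; axes as the crate's. Over a jar, a push on the flaps at the cell's middle meets the jar 15 to 20 mm below the crate's top, and the jar gives up to 10 mm at 10 N, then no more; an empty cell is free to the floor.
- cell2 (a point): Centre of the mouth of crate cell 2, level with the crate's top (70 mm above the bench), at (-43, 86) mm in the crate's x, y; axes as the crate's. A tin fits an empty cell with 5 mm to spare all round; it pushes the flaps aside, holds them open, and stands with its cap and the top 8 mm of its body above the crate.
- cell3 (a point): Centre of the mouth of crate cell 3, level with the crate's top (70 mm above the bench), at (43, -86) mm in the crate's x, y; axes as the crate's. Flaps as cell 0.
- cell4 (a point): Centre of the mouth of crate cell 4, level with the crate's top (70 mm above the bench), at (43, 0) mm in the crate's x, y; axes as the crate's. Flaps as cell 0.
- cell5 (a point): Centre of the mouth of crate cell 5, level with the crate's top (70 mm above the bench), at (43, 86) mm in the crate's x, y; axes as the crate's. Flaps as cell 0.
- tin0: Loose polish tin standing on the bench: aluminium body with a yellow band, 60 mm diameter and 70 mm high, with a red cap 44 mm diameter and 35 mm high on top (105 mm in all); about 0.3 kg, heavy at the bottom. Origin at the centre of its underside, z up. Two or three tins are present.
- tin1: Loose polish tin standing on the bench: aluminium body with a yellow band, 60 mm diameter and 70 mm high, with a red cap 44 mm diameter and 35 mm high on top (105 mm in all); about 0.3 kg, heavy at the bottom. Origin at the centre of its underside, z up. Two or three tins are present.
- tin2: Loose polish tin standing on the bench: aluminium body with a yellow band, 60 mm diameter and 70 mm high, with a red cap 44 mm diameter and 35 mm high on top (105 mm in all); about 0.3 kg, heavy at the bottom. Origin at the centre of its underside, z up. Two or three tins are present.
- scanner: Fixed code scanner clamped on its side on a 150 x 100 x 12 mm base; origin: centre of the underside. Grey pistol grip along x (-77 to 41 mm), 32 mm thick in y about y = 0, z 70 to 100 mm; black head x 40 to 90, y -90 to 30, z 62 to 108 mm, looking along -y; a strap 46 mm long in y crosses the grip at x = -58, up to z 103 mm; posts under the grip at x = -58 and 65 mm.
- squeeze (a point): Where the trigger is squeezed: at (-2, -7, 85) mm in the scanner's frame, same axes. The grip's back face is 23 mm towards +y from here, the trigger's outer face 23 mm towards -y when fully squeezed, 33 mm at rest. Fingers closing along y, coming straight down about 85 mm open, have free room on both sides.
- trigger (a joint): The scanner's orange sprung trigger, 56 mm long and 22 mm high (z 74 to 96 mm), on the -y side of the grip, upright hinge near the head: 0 rad at rest, 0.28 rad fully squeezed against the grip; takes about 8 N at the squeeze point and springs back when let go.
- mug: Bystander: blue mug, 76 mm wide, 85 mm high; origin under its centre.
- screwdriver: Bystander: yellow-handled screwdriver, 180 mm, lying on the bench; origin under its middle.
- tape: Bystander: roll of green tape lying flat, 90 mm wide, 25 mm high; origin under its centre.
Mind the look-alikes: they are no part of the job. Leave any purple look-alike of the tin0 alone. Leave any purple look-alike of the tin2 alone.

How it is judged:
On the way, in this order (a step that is already met when the one before it is completed fails the run):
1. every tin stands in a cell of its own, down on the floor (((horizontal distance between tin0 and cell0 below 0.014 m and z of tin0 in the frame of cell0 below -0.052 m) or (horizontal distance between tin0 and cell1 below 0.014 m and z of tin0 in the frame of cell1 below -0.052 m) or (horizontal distance between tin0 and cell2 below 0.014 m and z of tin0 in the frame of cell2 below -0.052 m) or (horizontal distance between tin0 and cell3 below 0.014 m and z of tin0 in the frame of cell3 below -0.052 m) or (horizontal distance between tin0 and cell4 below 0.014 m and z of tin0 in the frame of cell4 below -0.052 m) or (horizontal distance between tin0 and cell5 below 0.014 m and z of tin0 in the frame of cell5 below -0.052 m)) and angle between each of tin0, tin1, tin2's own z axis and vertical below 0.15 rad and ((horizontal distance between tin1 and cell0 below 0.014 m and z of tin1 in the frame of cell0 below -0.052 m) or (horizontal distance between tin1 and cell1 below 0.014 m and z of tin1 in the frame of cell1 below -0.052 m) or (horizontal distance between tin1 and cell2 below 0.014 m and z of tin1 in the frame of cell2 below -0.052 m) or (horizontal distance between tin1 and cell3 below 0.014 m and z of tin1 in the frame of cell3 below -0.052 m) or (horizontal distance between tin1 and cell4 below 0.014 m and z of tin1 in the frame of cell4 below -0.052 m) or (horizontal distance between tin1 and cell5 below 0.014 m and z of tin1 in the frame of cell5 below -0.052 m)) and ((horizontal distance between tin2 and cell0 below 0.014 m and z of tin2 in the frame of cell0 below -0.052 m) or (horizontal distance between tin2 and cell1 below 0.014 m and z of tin2 in the frame of cell1 below -0.052 m) or (horizontal distance between tin2 and cell2 below 0.014 m and z of tin2 in the frame of cell2 below -0.052 m) or (horizontal distance between tin2 and cell3 below 0.014 m and z of tin2 in the frame of cell3 below -0.052 m) or (horizontal distance between tin2 and cell4 below 0.014 m and z of tin2 in the frame of cell4 below -0.052 m) or (horizontal distance between tin2 and cell5 below 0.014 m and z of tin2 in the frame of cell5 below -0.052 m))), for 0.2 s.
2. with the tins in, the scanner's trigger is squeezed fully home and kept there for a moment (all of step 1 and value of joint trigger above 0.22 rad), for 0.3 s.
3. the trigger is let go and springs back (value of joint trigger below 0.06 rad), for 0.2 s.
At the end, for the whole second after the job is handed in: every tin present stands in a crate cell: within 14 mm of the cell's centre, its underside at least 52 mm below the crate's top (the floor is at 62 mm), upright within 0.15 rad; the trigger is back below 0.06 rad (all of step 1 and value of joint trigger below 0.06 rad); the robot touches nothing.
It fails at once if the mug is pushed more than 40 mm from its place (distance of mug from where it was at the start of the episode above 0.04 m).
It fails at once if the screwdriver is pushed more than 40 mm from its place (distance of screwdriver from where it was at the start of the episode above 0.04 m).
It fails at once if the tape is pushed more than 40 mm from its place (distance of tape from where it was at the start of the episode above 0.04 m).
Of tin0, tin1, tin2 only 2 to 3 are there at a start; the rules pass over those that are not, and their reading is None.
At some moment in a run one of tin0, tin1, tin2 may be knocked a few centimetres aside while the robot is not near it.
It also fails if it takes over 210 s, if anything falls off the work surface, if the arm or the gripper's body presses on something with over 40 N, if the wrist force passes 120 N, or if a joint passes its speed limit or range.

ROBOT

A 6-joint arm with a two-finger parallel gripper is mounted at the origin on the work surface. World frame = base frame: x ahead of the robot, y to its left, z up, the work surface at z = 0. Lengths are in m, angles in rad, forces in N, time in s.
With the tool pointing down it reaches from about 0.35 to 0.85 m from the base axis. Payload 8.1 kg.
Tool frame: the origin (TCP) lies at the very end of the fingers, on their centre line; the grasp point (between the pads) lies 19 mm behind it; z points along the fingers, y is the line along which they close (so a half turn about z gives the same grasp; the last joint's range is limited). The gripper opens to 93 mm and grips with 3 to 60 N. Pads are 15 mm wide; open, the fingers measure 128 mm over their backs; the gripper's body (75 mm by 188 mm) begins 65 mm behind the grasp point.
Start: joints at [-1.294, 0.13, 1.488, -0, 1.523, -0.085], TCP at [0.212, -0.561, 0.219] pointing down, gripper open.
Joint ranges: [-2.96, 2.96], [-0.89, 2.26], [0.02, 2.5], [-1.34, 4.48], [0, 2.73], [-2.66, 2.66]. Speed limits (rad/s): [2.39, 2.39, 2.79, 3.14, 3.14, 3.14].

INTERFACE

Orientations are given as a rotation vector (axis times angle).
In Python, from bench import * gives the robot as it stands.
- The arm moves only by the shell command python3 -m handwheel 'ROWS' [FORCE]. ROWS is JSON, a list of rows, each an object of numbers: "x", "y", "z": the shift along the world's x, y, z in m; "ax", "ay", "az": the turn, a rotation vector about the world's x, y, z in rad; "gripper": the closure, from -1 (fully open) to 1 (shut). In form: [{"x": .., "y": .., "z": .., "ax": .., "ay": .., "az": .., "gripper": ..}, ...]. A call has 1 to 12 rows; each row is the pose to reach, as a shift and turn from the pose commanded when the call began; what a row does not reach only later rows make up. A row lasts 1/8 s, in which the tool goes at most 62.5 mm and 10.7 degrees, less where a joint would pass 70% of its speed; a pose out of reach is approached as far as the arm can. A call with a gripper value outside its range is refused whole. The fingers move at their own pace and stop on an object; FORCE is the grip in N (left out, the last holds). Time passes only in rows, so rows that repeat a pose let the fingers close. It gives the time, the measured TCP pose, the force, the opening and the grip force at its end, in the units of the state.
- sense(): the state, without advancing time (a new reading comes with each control period).
- camera(name): name is "scene" or "top"; returns (picture, depth): 384x512x3 uint8, red, green, blue; 384x512 float32, m along the optical axis (not along the pixel's ray), 0 where there is no reading.
- camera_model(name): a dict with "fov_y" (degrees; the focal length in pixels is half the picture's height over the tangent of half this angle, whatever the lens; pixels are square), "cx", "cy" (the principal point, pixels), "cam_to_world" (4x4, takes a point from camera to world coordinates). Camera axes: x right, y down, z forward; pixel columns grow to the right and rows downward; lengths in m; the calibration is good to about 2 mm. A picture is of the moment at which its call begins. camera_model takes no time and is no camera call.
- sign_off(): hands the job in; it is judged then, once.
The state is a dict: "time": time; "joint_pos": joint angles; "qd": joint speeds; "joint_efforts": joint torques, N m; "position": TCP position; "orientation": TCP orientation; "wrist_force": force on the tool from outside, world axes, zero at the start; "wrist_torque": the same for the moment, N m; "width": finger opening in m; "grasp_force": force on a finger pad.
Only numpy, scipy, OpenCV 4.12 (cv2) and the standard library are available. Lean on these libraries where they do the work, as an engineer would, in place of code of your own. Each camera call takes 0.05 s, during which the arm holds its last target. There are 200 camera calls.

## Working session

There is one attempt and no reset: what is moved stays moved. The work goes in short steps, Python scripts to look and compute and a shell command to move; the robot and the scene stay as the last step left them, time stands still between calls to the robot, and variables do not carry over. Pictures are saved under pics/ and viewed, at most 14 in all, crops included, and the job is handed in when it is done.

```bash
mkdir -p pics; ls
cat > h.py <<'E'
from bench import *
import numpy as np, cv2
def model(n):
    m=camera_model(n); f=192/np.tan(np.radians(m["fov_y"])/2); return m,f,np.array(m["cam_to_world"])
def ray(n,u,v):
    m,f,T=model(n); d=T[:3,:3]@np.array([(u-m["cx"])/f,(v-m["cy"])/f,1]); return T[:3,3],d
def onplane(n,u,v,z):
    o,d=ray(n,u,v); return o+d*(z-o[2])/d[2]
def cloud(n,dep):
    m,f,T=model(n); v,u=np.mgrid[:384,:512]
    P=np.stack([(u-m["cx"])/f*dep,(v-m["cy"])/f*dep,dep],-1)@T[:3,:3].T+T[:3,3]
    P[dep==0]=np.nan; return P
E
python3 - <<'E'
from h import *
for n in("scene","top"):
    p,d=camera(n); cv2.imwrite(f"pics/{n}0.png",p[...,::-1]); np.savez(f"{n}0.npz",p=p,d=d)
    print({k:(np.round(v,3).tolist()) for k,v in camera_model(n).items() if not isinstance(v,str)})
print(sense())
E
```

```text
pics
{'fov_y': 46.222, 'cx': 258.4, 'cy': 182.143, 'cam_to_world': [[-0.343, 0.63, -0.697, 1.486], [0.939, 0.218, -0.265, 0.424], [-0.015, -0.745, -0.667, 0.964], [0.0, 0.0, 0.0, 1.0]]}
{'fov_y': 48.355, 'cx': 254.805, 'cy': 192.0, 'cam_to_world': [[0.027, -0.99, 0.136, 0.416], [-1.0, -0.029, -0.011, 0.069], [0.014, -0.136, -0.991, 1.094], [0.0, 0.0, 0.0, 1.0]]}
{'time': 0.1, 'joint_pos': array([-1.29438820e+00,  1.31098462e-01,  1.48915414e+00,  1.08967251e-05,
        1.52301432e+00, -8.54207190e-02]), 'qd': array([-0.00027565, -0.0006012 , -0.0040513 ,  0.00108168,  0.00105701,
        0.00072619]), 'joint_efforts': array([ 4.82086198e-04, -5.61337495e+01, -4.93097341e+01,  7.68106082e-02,
        2.90867407e-02, -7.52934670e-05]), 'position': array([ 0.21226372, -0.56065014,  0.21769362]), 'orientation': array([-3.08868020e+00, -5.64963206e-01,  2.33618757e-04]), 'wrist_force': array([-0.13162685,  0.73193602, -0.24516764]), 'wrist_torque': array([ 0.01179424, -0.0192197 , -0.03053849]), 'grasp_force': 0.0, 'width': 0.09293888680377656}
```

View pics/top0.png

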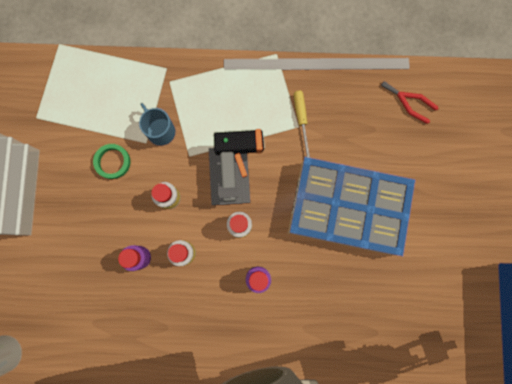

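View pics/scene0.png

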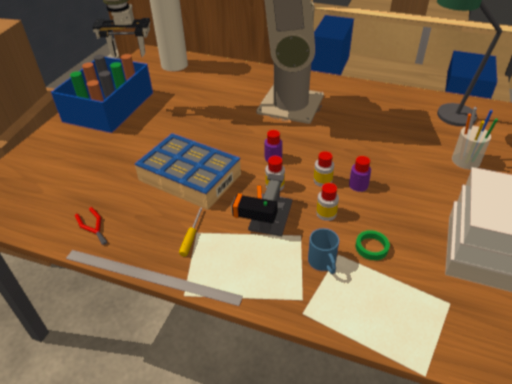

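The top view shows the crate at (352,206) and the scanner at (230,170). There are three grey-bodied tins with caps at (164,194), (179,253) and (239,224). Two purple look-alikes sit at (130,258) and (258,280); they don't fit because the real tins have aluminium bodies with a yellow band. The scene view shows yellow bands on the tins at (324,168), (328,202) and (275,175), and purple bodies at (273,148) and (360,175).

```bash
cat >> h.py <<'E'
def tri(a,b):
    (o1,d1),(o2,d2)=a,b; d1=d1/np.linalg.norm(d1);d2=d2/np.linalg.norm(d2)
    s,t=np.linalg.lstsq(np.stack([d1,-d2],1),o2-o1,rcond=None)[0]
    p,q=o1+s*d1,o2+t*d2; return (p+q)/2,np.linalg.norm(p-q)
def blobs(p,d,n,hs,lo,amin=25):
    h=cv2.cvtColor(p,cv2.COLOR_RGB2HSV); H=h[...,0].astype(int)
    m=((((H-hs[0])%180)<=((hs[1]-hs[0])%180))&(h[...,1]>lo[0])&(h[...,2]>lo[1])).astype(np.uint8)
    k,L,S,C=cv2.connectedComponentsWithStats(m); P=cloud(n,d); out=[]
    for i in range(1,k):
        if S[i,4]>=amin:
            Q=P[L==i]; Q=Q[~np.isnan(Q[:,0])]; out.append((C[i],S[i,4],Q,L==i))
    return out
def caps(p,d,n):
    r=[]
    for c,a,Q,M in blobs(p,d,n,(174,6),(150,70)):
        if len(Q)<20: continue
        zt=np.percentile(Q[:,2],90); T=Q[Q[:,2]>zt-.006]
        w=np.ptp(T[:,:2],axis=0)
        if .06<zt<.2: # top disc centre via enclosing rect
            P=cloud(n,d); v,u=np.where(M&(P[...,2]>zt-.006)); r.append((u.mean(),v.mean(),a,zt,(T[:,:2].max(0)+T[:,:2].min(0))/2,w))
    return r
E
python3 - <<'E'
from h import *
R={}
for n in("scene","top"):
    z=np.load(n+"0.npz"); p,d=z["p"],z["d"]; R[n]=caps(p,d,n)
    print(n)
    for r in R[n]: print(" ",[np.round(x,3) for x in r])
for t in R["top"]:
    s=min(R["scene"],key=lambda s:np.hypot(*(s[4]-t[4])))
    X,e=tri(ray("top",*t[:2]),ray("scene",*s[:2])); print("tri",X.round(4),e.round(4))
z=np.load("top0.npz"); p,d=z["p"],z["d"]; P=cloud("top",d)
# crate: blue blob at top
for c,a,Q,M in blobs(p,d,"top",(100,125),(110,60),300):
    T=Q[Q[:,2]>.055]
    print("blue",c.round(1),a,np.median(Q[:,2]).round(4),np.percentile(Q[:,2],[5,95]).round(3))
    if len(T)>500:
        r=cv2.minAreaRect((T[np.abs(T[:,2]-np.median(T[:,2]))<.008][:,:2]*1000).astype(np.float32)); print(" rect",r)
for c,a,Q,M in blobs(p,d,"top",(5,18),(170,120),15):
  if 205<c[0]<275 and 120<c[1]<200: print("orange",c.round(1),a,np.median(Q,0).round(4))
# scanner: head/grip points by height
reg=P[120:212,200:270].reshape(-1,3); 
for lo,hi in((.102,.115),(.092,.101),(.008,.018)):
    T=reg[(reg[:,2]>lo)&(reg[:,2]<hi)]; print(lo,len(T),cv2.minAreaRect((T[:,:2]*1000).astype(np.float32)) if len(T)>5 else 0)
a=cv2.resize(p[110:300,100:290][...,::-1],(570,570),interpolation=cv2.INTER_CUBIC); cv2.imwrite("pics/crop.png",a)
E
```

```text
scene
  [np.float64(273.176), np.float64(133.692), np.int32(161), np.float64(0.106), array([0.347, 0.046]), array([0.044, 0.043])]
  [np.float64(325.095), np.float64(155.886), np.int32(185), np.float64(0.106), array([0.408, 0.234]), array([0.05, 0.04])]
  [np.float64(274.765), np.float64(160.487), np.int32(201), np.float64(0.106), array([0.479, 0.096]), array([0.049, 0.042])]
  [np.float64(362.667), np.float64(160.667), np.int32(200), np.float64(0.106), array([0.393, 0.345]), array([0.048, 0.041])]
  [np.float64(329.137), np.float64(188.403), np.int32(225), np.float64(0.106), array([0.547, 0.279]), array([0.045, 0.041])]
top
  [np.float64(160.317), np.float64(191.979), np.int32(272), np.float64(0.106), array([0.546, 0.279]), array([0.038, 0.043])]
  [np.float64(238.304), np.float64(223.161), np.int32(226), np.float64(0.106), array([0.479, 0.095]), array([0.037, 0.037])]
  [np.float64(177.272), np.float64(252.796), np.int32(261), np.float64(0.106), array([0.406, 0.231]), array([0.037, 0.039])]
  [np.float64(127.432), np.float64(257.685), np.int32(329), np.float64(0.106), array([0.392,
[... 201 characters left out ...]
 0.0948 0.1029] 0.001
tri [0.4064 0.2328 0.1023] 0.0019
tri [0.3924 0.3454 0.1025] 0.0014
tri [0.3491 0.0459 0.1032] 0.0015
blue [319.9 168.9] 414 0.069 [0.066 0.072]
blue [361.6 215.1] 2604 0.0692 [0.066 0.072]
 rect ((530.9039306640625, -179.8065185546875), (271.8233337402344, 186.0580291748047), 79.7273178100586)
blue [506.4 317.5] 1191 0.0249 [0.006 0.048]
0.102 1118 ((621.1530151367188, 94.79847717285156), (161.69558715820312, 121.08048248291016), 6.604254245758057)
0.092 687 ((619.3272705078125, 94.63975524902344), (167.53907775878906, 121.63797760009766), 6.146331310272217)
0.008 1066 ((630.6343383789062, 127.77215576171875), (193.34280395507812, 99.86473083496094), 5.313239574432373)
```

View pics/crop.png

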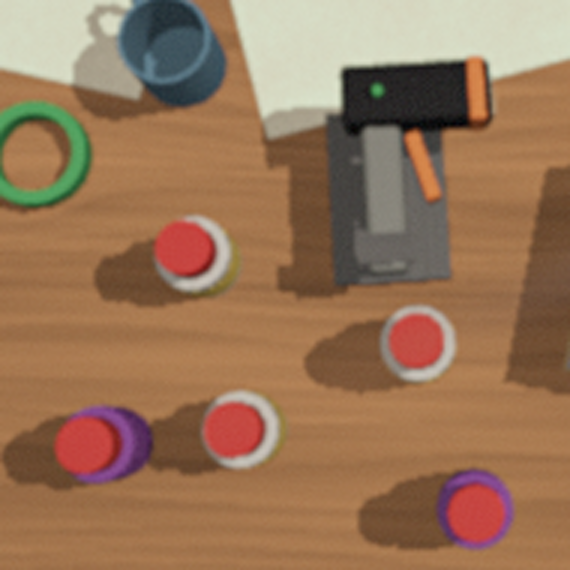

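The crop confirms the tins. The grey/white-rimmed ones with red caps are at crop (187,248), (417,342) and (237,430), and both purple ones are to be left alone. I'll start by closing the gripper and moving over cell 0, and refine the scanner measurement on the same turn.

```bash
python3 -m handwheel '[{"x":0.261,"y":0.304,"z":-0.09,"az":-0.27,"gripper":1},{"x":0.261,"y":0.304,"z":-0.09,"az":-0.27,"gripper":1},{"x":0.261,"y":0.304,"z":-0.09,"az":-0.27,"gripper":1},{"x":0.261,"y":0.304,"z":-0.09,"az":-0.27,"gripper":1},{"x":0.261,"y":0.304,"z":-0.09,"az":-0.27,"gripper":1},{"x":0.261,"y":0.304,"z":-0.09,"az":-0.27,"gripper":1},{"x":0.261,"y":0.304,"z":-0.09,"az":-0.27,"gripper":1},{"x":0.261,"y":0.304,"z":-0.09,"az":-0.27,"gripper":1},{"x":0.261,"y":0.304,"z":-0.09,"az":-0.27,"gripper":1},{"x":0.261,"y":0.304,"z":-0.09,"az":-0.27,"gripper":1}]' 20
python3 - <<'E'
from h import *
z=np.load("top0.npz"); p,d=z["p"],z["d"]; P=cloud("top",d); h=cv2.cvtColor(p,cv2.COLOR_RGB2HSV)
def rc(name,M):
    k,L,S,C=cv2.connectedComponentsWithStats(M.astype(np.uint8)); i=1+np.argmax(S[1:,4]); Q=P[L==i]
    c,s,a=cv2.minAreaRect((Q[:,:2]*1000).astype(np.float32)); print(name,C[i].round(1),S[i,4],np.round(c,1),np.round(s,1),round(a,2),"z",np.median(Q[:,2]).round(4))
R=np.zeros((384,512),bool); R[115:215,200:275]=1
Z=P[...,2]; V=h[...,2]; S=h[...,1]; X=P[...,0]
rc("head",R&(Z>.095)&(Z<.12)&(X>.645)); rc("grip",R&(Z>.088)&(Z<.106)&(S<90)&(X<.64)&(V>60))
rc("strap+grip",R&(Z>.088)&(X<.645))
rc("trig",R&(Z>.06)&(S>150)&(X<.655)&(h[...,0]<18))
rc("base",R&(Z<.025)&(Z>.004)&(S<80)&(V<110))
# crate top all blue+flaps, from both views
for n in("top","scene"):
    z=np.load(n+"0.npz"); Q=cloud(n,z["d"]).reshape(-1,3)
    Q=Q[(Q[:,2]>.06)&(Q[:,2]<.078)&(np.hypot(Q[:,0]-.531,Q[:,1]+.18)<.19)]
    print(n,len(Q),cv2.minAreaRect((Q[:,:2]*1000).astype(np.float32)))
E
```

```text
head [238.  140.1] 1077 [674.9 100.8] [ 55.8 121.9] 6.15 z 0.1069
grip [227.6 178.7] 679 [586.3 120.5] [108.1  44.6] 1.39 z 0.0995
strap+grip [227.5 177.7] 708 [588.7 120.6] [112.7  44.6] 1.39 z 0.0995
trig [240.1 163.9] 123 [622.5  96.1] [63.2 13.4] 18.52 z 0.0952
base [225.5 181.1] 951 [607.5 126. ] [146.8  96.8] 5.2 z 0.0111
top 8667 ((532.640380859375, -179.90814208984375), (276.36785888671875, 189.92489624023438), 79.8226089477539)
scene 3497 ((530.3267822265625, -178.74891662597656), (280.32940673828125, 196.91995239257812), 80.06123352050781)validation failed for argument at $[0]...
```

```bash
python3 -m handwheel '[{"x":0.05,"y":0.03,"z":0,"ax":0,"ay":0,"az":-0.15,"gripper":1},{"x":0.1,"y":0.06,"z":0,"ax":0,"ay":0,"az":-0.27,"gripper":1}]' 20
```

```text
time: 0.35
position: [0.3128, -0.5004, 0.218]
orientation: [-3.138, -0.134, 0.0]
wrist_force: [-0.1, 0.1, 0.3]
width: 0.0776
grasp_force: 0.0
```

```bash
python3 -m handwheel '[{"x":0.161,"y":0.243,"z":-0.08,"ax":0,"ay":0,"az":0,"gripper":1},{"x":0.161,"y":0.243,"z":-0.08,"ax":0,"ay":0,"az":0,"gripper":1},{"x":0.161,"y":0.243,"z":-0.08,"ax":0,"ay":0,"az":0,"gripper":1},{"x":0.161,"y":0.243,"z":-0.12,"ax":0,"ay":0,"az":0,"gripper":1},{"x":0.161,"y":0.243,"z":-0.12,"ax":0,"ay":0,"az":0,"gripper":1},{"x":0.161,"y":0.243,"z":-0.12,"ax":0,"ay":0,"az":0,"gripper":1},{"x":0.161,"y":0.243,"z":-0.12,"ax":0,"ay":0,"az":0,"gripper":1}]'
```

```text
time: 1.23
position: [0.4732, -0.2581, 0.0985]
orientation: [-3.138, -0.146, 0.001]
wrist_force: [0.8, -0.7, 0.3]
width: 0.0074
grasp_force: 0.0
```

```bash
python3 -m handwheel '[{"x":0,"y":0,"z":-0.02,"gripper":1},{"x":0,"y":0,"z":-0.035,"gripper":1},{"x":0,"y":0,"z":-0.045,"gripper":1},{"x":0,"y":0,"z":-0.053,"gripper":1},{"x":0,"y":0,"z":-0.053,"gripper":1},{"x":0,"y":0,"z":-0.053,"gripper":1}]'
```

```text
validation failed for argument at $[0]...
```

```bash
python3 -m handwheel '[{"x":0,"y":0,"z":-0.02,"ax":0,"ay":0,"az":0,"gripper":1},{"x":0,"y":0,"z":-0.035,"ax":0,"ay":0,"az":0,"gripper":1},{"x":0,"y":0,"z":-0.045,"ax":0,"ay":0,"az":0,"gripper":1},{"x":0,"y":0,"z":-0.053,"ax":0,"ay":0,"az":0,"gripper":1},{"x":0,"y":0,"z":-0.053,"ax":0,"ay":0,"az":0,"gripper":1},{"x":0,"y":0,"z":-0.053,"ax":0,"ay":0,"az":0,"gripper":1}]'
```

```text
time: 1.98
position: [0.4735, -0.2585, 0.0462]
orientation: [3.138, 0.144, 0.0]
wrist_force: [-1.0, -1.3, 1.9]
width: 0.0002
grasp_force: 1.3
```

```bash
python3 -m handwheel '[{"x":0,"y":0,"z":-0.006,"ax":0,"ay":0,"az":0,"gripper":1},{"x":0,"y":0,"z":-0.006,"ax":0,"ay":0,"az":0,"gripper":1},{"x":0,"y":0,"z":-0.006,"ax":0,"ay":0,"az":0,"gripper":1}]'
python3 -m handwheel '[{"x":0,"y":0,"z":0.05,"ax":0,"ay":0,"az":0,"gripper":1},{"x":0.016,"y":0.086,"z":0.055,"ax":0,"ay":0,"az":0,"gripper":1},{"x":0.016,"y":0.086,"z":0.05,"ax":0,"ay":0,"az":0,"gripper":1},{"x":0.016,"y":0.086,"z":0.03,"ax":0,"ay":0,"az":0,"gripper":1},{"x":0.016,"y":0.086,"z":0.015,"ax":0,"ay":0,"az":0,"gripper":1},{"x":0.016,"y":0.086,"z":0.006,"ax":0,"ay":0,"az":0,"gripper":1},{"x":0.016,"y":0.086,"z":0.003,"ax":0,"ay":0,"az":0,"gripper":1},{"x":0.016,"y":0.086,"z":0.003,"ax":0,"ay":0,"az":0,"gripper":1},{"x":0.016,"y":0.086,"z":0.003,"ax":0,"ay":0,"az":0,"gripper":1}]'
```

```text
time: 2.35
position: [0.4741, -0.2586, 0.0405]
orientation: [3.137, 0.144, 0.002]
wrist_force: [-1.9, -1.2, 6.0]
width: 0.0002
grasp_force: 3.7
time: 3.48
position: [0.4892, -0.1723, 0.043]
orientation: [-3.138, -0.143, 0.001]
wrist_force: [-2.4, 3.7, 4.9]
width: 0.0007
grasp_force: 2.6
```

```bash
python3 -m handwheel '[{"x":0,"y":0,"z":-0.004,"ax":0,"ay":0,"az":0,"gripper":1},{"x":0,"y":0,"z":-0.007,"ax":0,"ay":0,"az":0,"gripper":1},{"x":0,"y":0,"z":-0.007,"ax":0,"ay":0,"az":0,"gripper":1},{"x":0,"y":0,"z":-0.007,"ax":0,"ay":0,"az":0,"gripper":1}]'
```

```text
time: 3.98
position: [0.4898, -0.1725, 0.038]
orientation: [3.138, 0.143, 0.001]
wrist_force: [-10.7, 5.3, 22.5]
width: 0.0007
grasp_force: 11.9
```

```bash
python3 -m handwheel '[{"x":0,"y":0,"z":0.06,"ax":0,"ay":0,"az":0,"gripper":1},{"x":0.015,"y":0.085,"z":0.06,"ax":0,"ay":0,"az":0,"gripper":1},{"x":0.015,"y":0.085,"z":0.055,"ax":0,"ay":0,"az":0,"gripper":1},{"x":0.015,"y":0.085,"z":0.035,"ax":0,"ay":0,"az":0,"gripper":1},{"x":0.015,"y":0.085,"z":0.02,"ax":0,"ay":0,"az":0,"gripper":1},{"x":0.015,"y":0.085,"z":0.01,"ax":0,"ay":0,"az":0,"gripper":1},{"x":0.015,"y":0.085,"z":0.004,"ax":0,"ay":0,"az":0,"gripper":1},{"x":0.015,"y":0.085,"z":0.002,"ax":0,"ay":0,"az":0,"gripper":1},{"x":0.015,"y":0.085,"z":0.002,"ax":0,"ay":0,"az":0,"gripper":1}]'
```

```text
time: 5.1
position: [0.5041, -0.0875, 0.0383]
orientation: [-3.138, -0.143, 0.002]
wrist_force: [-5.8, 1.8, 9.0]
width: 0.0005
grasp_force: 5.2
```

```bash
python3 -m handwheel '[{"x":0,"y":0,"z":-0.003,"ax":0,"ay":0,"az":0,"gripper":1},{"x":0,"y":0,"z":-0.005,"ax":0,"ay":0,"az":0,"gripper":1},{"x":0,"y":0,"z":-0.005,"ax":0,"ay":0,"az":0,"gripper":1}]'
python3 -m handwheel '[{"x":0,"y":0,"z":0.065,"ax":0,"ay":0,"az":0,"gripper":1},{"x":0.085,"y":-0.015,"z":0.065,"ax":0,"ay":0,"az":0,"gripper":1},{"x":0.085,"y":-0.015,"z":0.055,"ax":0,"ay":0,"az":0,"gripper":1},{"x":0.085,"y":-0.015,"z":0.035,"ax":0,"ay":0,"az":0,"gripper":1},{"x":0.085,"y":-0.015,"z":0.02,"ax":0,"ay":0,"az":0,"gripper":1},{"x":0.085,"y":-0.015,"z":0.01,"ax":0,"ay":0,"az":0,"gripper":1},{"x":0.085,"y":-0.015,"z":0.005,"ax":0,"ay":0,"az":0,"gripper":1},{"x":0.085,"y":-0.015,"z":0.005,"ax":0,"ay":0,"az":0,"gripper":1},{"x":0.085,"y":-0.015,"z":0.005,"ax":0,"ay":0,"az":0,"gripper":1}]'
```

```text
time: 5.48
position: [0.5045, -0.0875, 0.0375]
orientation: [-3.138, -0.144, 0.002]
wrist_force: [-26.8, 7.0, 51.7]
width: 0.0006
grasp_force: 26.5
time: 6.6
position: [0.5897, -0.1022, 0.0383]
orientation: [3.138, 0.144, 0.001]
wrist_force: [0.3, 0.8, 0.0]
width: 0.0005
grasp_force: 0.6
```

Cells 1 and 2 are jars, since each has a hard stop. Cell 0 gave 6 N at 40 mm, and cell 5 is free at 0 N. I'll check cells 4 and 3.

```bash
python3 -m handwheel '[{"x":0,"y":0,"z":0.06,"ax":0,"ay":0,"az":0,"gripper":1},{"x":-0.015,"y":-0.085,"z":0.06,"ax":0,"ay":0,"az":0,"gripper":1},{"x":-0.015,"y":-0.085,"z":0.05,"ax":0,"ay":0,"az":0,"gripper":1},{"x":-0.015,"y":-0.085,"z":0.03,"ax":0,"ay":0,"az":0,"gripper":1},{"x":-0.015,"y":-0.085,"z":0.01,"ax":0,"ay":0,"az":0,"gripper":1},{"x":-0.015,"y":-0.085,"z":0,"ax":0,"ay":0,"az":0,"gripper":1},{"x":-0.015,"y":-0.085,"z":0,"ax":0,"ay":0,"az":0,"gripper":1},{"x":-0.015,"y":-0.085,"z":0,"ax":0,"ay":0,"az":0,"gripper":1}]'
python3 -m handwheel '[{"x":0,"y":0,"z":0.06,"ax":0,"ay":0,"az":0,"gripper":1},{"x":-0.015,"y":-0.085,"z":0.06,"ax":0,"ay":0,"az":0,"gripper":1},{"x":-0.015,"y":-0.085,"z":0.05,"ax":0,"ay":0,"az":0,"gripper":1},{"x":-0.015,"y":-0.085,"z":0.03,"ax":0,"ay":0,"az":0,"gripper":1},{"x":-0.015,"y":-0.085,"z":0.01,"ax":0,"ay":0,"az":0,"gripper":1},{"x":-0.015,"y":-0.085,"z":0,"ax":0,"ay":0,"az":0,"gripper":1},{"x":-0.015,"y":-0.085,"z":0,"ax":0,"ay":0,"az":0,"gripper":1},{"x":-0.015,"y":-0.085,"z":0,"ax":0,"ay":0,"az":0,"gripper":1}]'
```

```text
time: 7.6
position: [0.5748, -0.1867, 0.038]
orientation: [3.138, 0.145, 0.001]
wrist_force: [-0.4, 0.7, 0.3]
width: 0.0004
grasp_force: 0.6
time: 8.6
position: [0.5598, -0.2717, 0.038]
orientation: [3.138, 0.145, 0.001]
wrist_force: [-0.0, 0.4, 1.1]
width: 0.0006
grasp_force: 0.6
```

Cells 3, 4 and 5 are empty. Next I retract toward tin B and check that the tins haven't moved.

```bash
python3 -m handwheel '[{"x":0,"y":0,"z":0.06,"ax":0,"ay":0,"az":0,"gripper":1},{"x":-0.02,"y":0.05,"z":0.1,"ax":0,"ay":0,"az":0,"gripper":-1},{"x":-0.082,"y":0.2,"z":0.122,"ax":0,"ay":0,"az":0,"gripper":-1},{"x":-0.082,"y":0.2,"z":0.122,"ax":0,"ay":0,"az":0,"gripper":-1},{"x":-0.082,"y":0.2,"z":0.122,"ax":0,"ay":0,"az":0,"gripper":-1},{"x":-0.082,"y":0.2,"z":0.122,"ax":0,"ay":0,"az":0,"gripper":-1}]'
cat > look.py <<'E'
from h import *
import sys
R={}
for n in("scene","top"):
    p,d=camera(n); R[n]=caps(p,d,n)
    if len(sys.argv)>1: cv2.imwrite(f"pics/{n}_{sys.argv[1]}.png",p[...,::-1])
for t in R["top"]:
    for s in R["scene"]:
        X,e=tri(ray("top",*t[:2]),ray("scene",*s[:2]))
        if e<.005 and np.hypot(*(s[4]-t[4]))<.02: print("tri",X.round(4),"top",np.round(t[4],3),"zt",t[3].round(3),s[3].round(3))
print(len(R["top"]),len(R["scene"]),sense()["position"].round(4))
E
python3 look.py
```

```text
time: 9.35
position: [0.4776, -0.07, 0.1615]
orientation: [3.137, 0.15, 0.005]
wrist_force: [0.7, -1.0, 0.6]
width: 0.0457
grasp_force: 0.0
tri [0.5458 0.279  0.1026] top [0.546 0.279] zt 0.106 0.106
tri [0.4781 0.0949 0.1026] top [0.479 0.094] zt 0.106 0.107
tri [0.4065 0.2327 0.1011] top [0.406 0.232] zt 0.106 0.106
tri [0.3927 0.3449 0.104 ] top [0.392 0.345] zt 0.107 0.107
tri [0.3493 0.0453 0.103 ] top [0.349 0.045] zt 0.106 0.106
5 5 [ 0.4782 -0.0722  0.1608]
```

```bash
python3 -m handwheel '[{"x":0,"y":0.06,"z":0,"ax":0,"ay":0,"az":0,"gripper":-1},{"x":0,"y":0.12,"z":0,"ax":0,"ay":0,"az":0,"gripper":-1},{"x":0,"y":0.167,"z":0,"ax":0,"ay":0,"az":0,"gripper":-1},{"x":0,"y":0.167,"z":-0.01,"ax":0,"ay":0,"az":0,"gripper":-1},{"x":0,"y":0.167,"z":-0.05,"ax":0,"ay":0,"az":0,"gripper":-1},{"x":0,"y":0.167,"z":-0.086,"ax":0,"ay":0,"az":0,"gripper":-1},{"x":0,"y":0.167,"z":-0.086,"ax":0,"ay":0,"az":0,"gripper":-1},{"x":0,"y":0.167,"z":-0.086,"ax":0,"ay":0,"az":0,"gripper":0.2},{"x":0,"y":0.167,"z":-0.086,"ax":0,"ay":0,"az":0,"gripper":0.5},{"x":0,"y":0.167,"z":-0.086,"ax":0,"ay":0,"az":0,"gripper":0.5},{"x":0,"y":0.167,"z":-0.086,"ax":0,"ay":0,"az":0,"gripper":0.5},{"x":0,"y":0.167,"z":-0.086,"ax":0,"ay":0,"az":0,"gripper":0.5}]' 25
```

```text
time: 10.95
position: [0.4775, 0.0949, 0.0739]
orientation: [-3.138, -0.144, -0.001]
wrist_force: [-0.1, -0.1, 0.2]
width: 0.0479
grasp_force: 0.0
```

```bash
python3 -m handwheel '[{"x":0,"y":0,"z":0,"ax":0,"ay":0,"az":0,"gripper":1},{"x":0,"y":0,"z":0,"ax":0,"ay":0,"az":0,"gripper":1},{"x":0,"y":0,"z":0,"ax":0,"ay":0,"az":0,"gripper":1},{"x":0,"y":0,"z":0.02,"ax":0,"ay":0,"az":0,"gripper":1},{"x":0,"y":0,"z":0.06,"ax":0,"ay":0,"az":0,"gripper":1},{"x":0,"y":0,"z":0.12,"ax":0,"ay":0,"az":0,"gripper":1},{"x":0,"y":0,"z":0.12,"ax":0,"ay":0,"az":0,"gripper":1},{"x":0,"y":0,"z":0.12,"ax":0,"ay":0,"az":0,"gripper":1}]' 30; python3 look.py
```

```text
time: 11.95
position: [0.4769, 0.0949, 0.1927]
orientation: [-3.138, -0.144, 0.002]
wrist_force: [0.4, -0.5, -4.1]
width: 0.0437
grasp_force: 29.9
tri [0.5459 0.2791 0.103 ] top [0.546 0.28 ] zt 0.106 0.106
tri [0.3925 0.3446 0.1031] top [0.393 0.344] zt 0.106 0.106
3 3 [0.476  0.0947 0.1913]
```

```bash
python3 -m handwheel '[{"x":0.013,"y":-0.06,"z":0,"ax":0,"ay":0,"az":0,"gripper":1},{"x":0.026,"y":-0.12,"z":0,"ax":0,"ay":0,"az":0,"gripper":1},{"x":0.04,"y":-0.18,"z":0,"ax":0,"ay":0,"az":0,"gripper":1},{"x":0.053,"y":-0.24,"z":0,"ax":0,"ay":0,"az":0,"gripper":1},{"x":0.066,"y":-0.3,"z":0,"ax":0,"ay":0,"az":0,"gripper":1},{"x":0.076,"y":-0.34,"z":0,"ax":0,"ay":0,"az":0,"gripper":1},{"x":0.081,"y":-0.367,"z":0,"ax":0,"ay":0,"az":0,"gripper":1},{"x":0.081,"y":-0.367,"z":-0.02,"ax":0,"ay":0,"az":0,"gripper":1},{"x":0.081,"y":-0.367,"z":-0.04,"ax":0,"ay":0,"az":0,"gripper":1},{"x":0.081,"y":-0.367,"z":-0.04,"ax":0,"ay":0,"az":0,"gripper":1}]'
python3 -m handwheel '[{"x":0,"y":0,"z":-0.015,"ax":0,"ay":0,"az":0,"gripper":1},{"x":0,"y":0,"z":-0.03,"ax":0,"ay":0,"az":0,"gripper":1},{"x":0,"y":0,"z":-0.045,"ax":0,"ay":0,"az":0,"gripper":1},{"x":0,"y":0,"z":-0.058,"ax":0,"ay":0,"az":0,"gripper":1},{"x":0,"y":0,"z":-0.066,"ax":0,"ay":0,"az":0,"gripper":1},{"x":0,"y":0,"z":-0.07,"ax":0,"ay":0,"az":0,"gripper":1},{"x":0,"y":0,"z":-0.07,"ax":0,"ay":0,"az":0,"gripper":1}]'
```

```text
time: 13.3
position: [0.5561, -0.2696, 0.1492]
orientation: [-3.134, -0.146, 0.01]
wrist_force: [-0.6, 1.1, -1.6]
width: 0.0435
grasp_force: 29.9
time: 14.18
position: [0.5583, -0.2721, 0.0834]
orientation: [-3.138, -0.144, 0.001]
wrist_force: [0.8, -0.1, -2.6]
width: 0.0434
grasp_force: 29.9
```

```bash
python3 -m handwheel '[{"x":0,"y":0,"z":-0.002,"ax":0,"ay":0,"az":0,"gripper":1},{"x":0,"y":0,"z":-0.003,"ax":0,"ay":0,"az":0,"gripper":1},{"x":0,"y":0,"z":-0.003,"ax":0,"ay":0,"az":0,"gripper":1}]'
python3 -m handwheel '[{"x":0,"y":0,"z":0,"ax":0,"ay":0,"az":0,"gripper":-0.5},{"x":0,"y":0,"z":0,"ax":0,"ay":0,"az":0,"gripper":-0.5},{"x":0,"y":0,"z":0,"ax":0,"ay":0,"az":0,"gripper":-0.5},{"x":0,"y":0,"z":0.03,"ax":0,"ay":0,"az":0,"gripper":-0.5},{"x":0,"y":0,"z":0.08,"ax":0,"ay":0,"az":0,"gripper":-1},{"x":0,"y":0.05,"z":0.1,"ax":0,"ay":0,"az":0,"gripper":-1},{"x":-0.05,"y":0.1,"z":0.1,"ax":0,"ay":0,"az":0,"gripper":-1},{"x":-0.1,"y":0.15,"z":0.1,"ax":0,"ay":0,"az":0,"gripper":-1},{"x":-0.15,"y":0.2,"z":0.1,"ax":0,"ay":0,"az":0,"gripper":-1},{"x":-0.15,"y":0.25,"z":0.1,"ax":0,"ay":0,"az":0,"gripper":-1},{"x":-0.15,"y":0.25,"z":0.1,"ax":0,"ay":0,"az":0,"gripper":-1}]'
python3 look.py a
```

```text
time: 14.55
position: [0.559, -0.2725, 0.0817]
orientation: [3.137, 0.144, 0.002]
wrist_force: [-0.5, 1.2, 3.6]
width: 0.0435
grasp_force: 30.0
time: 15.92
position: [0.4075, -0.0193, 0.1808]
orientation: [-3.137, -0.15, -0.002]
wrist_force: [-0.4, -1.3, 0.8]
width: 0.093
grasp_force: 0.0
tri [0.5459 0.2788 0.1025] top [0.546 0.279] zt 0.107 0.106
tri [ 0.5601 -0.2717  0.1102] top [ 0.559 -0.271] zt 0.114 0.113
tri [0.4066 0.2327 0.1018] top [0.406 0.231] zt 0.106 0.106
tri [0.3923 0.3448 0.1033] top [0.392 0.344] zt 0.106 0.106
5 5 [ 0.4085 -0.0215  0.1809]
```

View pics/top_a.png

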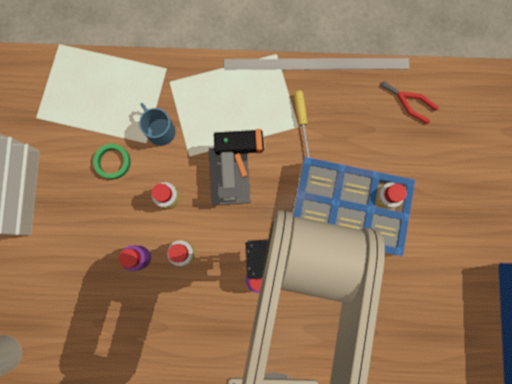

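The tin in cell 3 at (395,195) is down, with its cap top at 113 mm. Next is tin C at (178,253).

```bash
python3 -m handwheel '[{"x":0,"y":0.06,"z":0,"ax":0,"ay":0,"az":0,"gripper":-1},{"x":0,"y":0.12,"z":0,"ax":0,"ay":0,"az":0,"gripper":-1},{"x":-0.001,"y":0.18,"z":0,"ax":0,"ay":0,"az":0,"gripper":-1},{"x":-0.002,"y":0.24,"z":0,"ax":0,"ay":0,"az":0,"gripper":-1},{"x":-0.002,"y":0.254,"z":-0.02,"ax":0,"ay":0,"az":0,"gripper":-1},{"x":-0.002,"y":0.254,"z":-0.06,"ax":0,"ay":0,"az":0,"gripper":-1},{"x":-0.002,"y":0.254,"z":-0.09,"ax":0,"ay":0,"az":0,"gripper":-1},{"x":-0.002,"y":0.254,"z":-0.107,"ax":0,"ay":0,"az":0,"gripper":-1},{"x":-0.002,"y":0.254,"z":-0.107,"ax":0,"ay":0,"az":0,"gripper":-1},{"x":-0.002,"y":0.254,"z":-0.107,"ax":0,"ay":0,"az":0,"gripper":-0.2},{"x":-0.002,"y":0.254,"z":-0.107,"ax":0,"ay":0,"az":0,"gripper":1},{"x":-0.002,"y":0.254,"z":-0.107,"ax":0,"ay":0,"az":0,"gripper":1}]' 30
python3 -m handwheel '[{"x":0,"y":0,"z":0,"ax":0,"ay":0,"az":0,"gripper":1},{"x":0,"y":0,"z":0,"ax":0,"ay":0,"az":0,"gripper":1},{"x":0,"y":0,"z":0,"ax":0,"ay":0,"az":0,"gripper":1},{"x":0,"y":0,"z":0,"ax":0,"ay":0,"az":0,"gripper":1},{"x":0,"y":0,"z":0,"ax":0,"ay":0,"az":0,"gripper":1},{"x":0,"y":0,"z":0.02,"ax":0,"ay":0,"az":0,"gripper":1},{"x":0,"y":0,"z":0.06,"ax":0,"ay":0,"az":0,"gripper":1},{"x":0,"y":0,"z":0.12,"ax":0,"ay":0,"az":0,"gripper":1},{"x":0,"y":0,"z":0.13,"ax":0,"ay":0,"az":0,"gripper":1},{"x":0,"y":0,"z":0.13,"ax":0,"ay":0,"az":0,"gripper":1}]'
```

```text
time: 17.52
position: [0.4071, 0.2321, 0.0746]
orientation: [-3.138, -0.144, -0.003]
wrist_force: [-0.4, 0.7, -0.5]
width: 0.0679
grasp_force: 0.0
time: 18.77
position: [0.4064, 0.2318, 0.2033]
orientation: [-3.138, -0.144, -0.0]
wrist_force: [-0.3, -1.6, -3.0]
width: 0.0436
grasp_force: 30.0
```

```bash
python3 -m handwheel '[{"x":0.02,"y":-0.055,"z":0,"ax":0,"ay":0,"az":0,"gripper":1},{"x":0.04,"y":-0.11,"z":0,"ax":0,"ay":0,"az":0,"gripper":1},{"x":0.06,"y":-0.165,"z":0,"ax":0,"ay":0,"az":0,"gripper":1},{"x":0.08,"y":-0.22,"z":0,"ax":0,"ay":0,"az":0,"gripper":1},{"x":0.1,"y":-0.275,"z":0,"ax":0,"ay":0,"az":0,"gripper":1},{"x":0.125,"y":-0.33,"z":0,"ax":0,"ay":0,"az":0,"gripper":1},{"x":0.15,"y":-0.38,"z":0,"ax":0,"ay":0,"az":0,"gripper":1},{"x":0.167,"y":-0.418,"z":0,"ax":0,"ay":0,"az":0,"gripper":1},{"x":0.167,"y":-0.418,"z":0,"ax":0,"ay":0,"az":0,"gripper":1},{"x":0.167,"y":-0.418,"z":-0.03,"ax":0,"ay":0,"az":0,"gripper":1},{"x":0.167,"y":-0.418,"z":-0.045,"ax":0,"ay":0,"az":0,"gripper":1},{"x":0.167,"y":-0.418,"z":-0.05,"ax":0,"ay":0,"az":0,"gripper":1}]'
python3 -m handwheel '[{"x":0,"y":0,"z":-0.015,"ax":0,"ay":0,"az":0,"gripper":1},{"x":0,"y":0,"z":-0.03,"ax":0,"ay":0,"az":0,"gripper":1},{"x":0,"y":0,"z":-0.045,"ax":0,"ay":0,"az":0,"gripper":1},{"x":0,"y":0,"z":-0.058,"ax":0,"ay":0,"az":0,"gripper":1},{"x":0,"y":0,"z":-0.068,"ax":0,"ay":0,"az":0,"gripper":1},{"x":0,"y":0,"z":-0.073,"ax":0,"ay":0,"az":0,"gripper":1},{"x":0,"y":0,"z":-0.073,"ax":0,"ay":0,"az":0,"gripper":1},{"x":0,"y":0,"z":-0.073,"ax":0,"ay":0,"az":0,"gripper":1}]'
```

```text
time: 20.27
position: [0.5717, -0.1848, 0.1509]
orientation: [-3.136, -0.145, 0.007]
wrist_force: [0.2, 0.1, -2.7]
width: 0.0434
grasp_force: 30.0
time: 21.28
position: [0.5739, -0.1862, 0.0815]
orientation: [3.138, 0.144, 0.002]
wrist_force: [-1.7, 1.4, 5.2]
width: 0.0442
grasp_force: 30.0
```

Down on the floor with 5 N. I'll release, retreat and look.

```bash
python3 -m handwheel '[{"x":0,"y":0,"z":0,"ax":0,"ay":0,"az":0,"gripper":-0.5},{"x":0,"y":0,"z":0,"ax":0,"ay":0,"az":0,"gripper":-0.5},{"x":0,"y":0,"z":0,"ax":0,"ay":0,"az":0,"gripper":-0.5},{"x":0,"y":0,"z":0.03,"ax":0,"ay":0,"az":0,"gripper":-0.5},{"x":0,"y":0,"z":0.08,"ax":0,"ay":0,"az":0,"gripper":-1},{"x":-0.04,"y":0.04,"z":0.11,"ax":0,"ay":0,"az":0,"gripper":-1},{"x":-0.08,"y":0.08,"z":0.11,"ax":0,"ay":0,"az":0,"gripper":-1},{"x":-0.12,"y":0.12,"z":0.11,"ax":0,"ay":0,"az":0,"gripper":-1},{"x":-0.15,"y":0.17,"z":0.11,"ax":0,"ay":0,"az":0,"gripper":-1},{"x":-0.15,"y":0.2,"z":0.11,"ax":0,"ay":0,"az":0,"gripper":-1},{"x":-0.15,"y":0.2,"z":0.11,"ax":0,"ay":0,"az":0,"gripper":-1}]'
python3 look.py b
```

```text
time: 22.65
position: [0.4233, 0.0153, 0.1909]
orientation: [-3.138, -0.149, -0.002]
wrist_force: [-0.2, 0.2, 0.5]
width: 0.0932
grasp_force: 0.0
tri [ 0.5746 -0.1817  0.1109] top [ 0.576 -0.182] zt 0.114 0.114
tri [0.5459 0.2787 0.1027] top [0.546 0.279] zt 0.106 0.106
tri [ 0.5599 -0.2713  0.1112] top [ 0.56  -0.271] zt 0.114 0.114
tri [0.3924 0.3451 0.1026] top [0.392 0.344] zt 0.107 0.106
tri [0.3403 0.043  0.0965] top [0.341 0.041] zt 0.107 0.106
5 5 [0.4236 0.0135 0.1908]
```

```bash
python3 -m handwheel '[{"x":0.02,"y":0.055,"z":0,"ax":0,"ay":0,"az":0,"gripper":-1},{"x":0.045,"y":0.11,"z":0,"ax":0,"ay":0,"az":0,"gripper":-1},{"x":0.07,"y":0.16,"z":0,"ax":0,"ay":0,"az":0,"gripper":-1},{"x":0.1,"y":0.21,"z":0,"ax":0,"ay":0,"az":0,"gripper":-1},{"x":0.122,"y":0.255,"z":0,"ax":0,"ay":0,"az":0,"gripper":-1},{"x":0.122,"y":0.265,"z":-0.01,"ax":0,"ay":0,"az":0,"gripper":-1},{"x":0.122,"y":0.265,"z":-0.05,"ax":0,"ay":0,"az":0,"gripper":-1},{"x":0.122,"y":0.265,"z":-0.09,"ax":0,"ay":0,"az":0,"gripper":-1},{"x":0.122,"y":0.265,"z":-0.117,"ax":0,"ay":0,"az":0,"gripper":-1},{"x":0.122,"y":0.265,"z":-0.117,"ax":0,"ay":0,"az":0,"gripper":-1},{"x":0.122,"y":0.265,"z":-0.117,"ax":0,"ay":0,"az":0,"gripper":1},{"x":0.122,"y":0.265,"z":-0.117,"ax":0,"ay":0,"az":0,"gripper":1}]' 30
python3 -m handwheel '[{"x":0,"y":0,"z":0,"ax":0,"ay":0,"az":0,"gripper":1},{"x":0,"y":0,"z":0,"ax":0,"ay":0,"az":0,"gripper":1},{"x":0,"y":0,"z":0,"ax":0,"ay":0,"az":0,"gripper":1},{"x":0,"y":0,"z":0,"ax":0,"ay":0,"az":0,"gripper":1},{"x":0,"y":0,"z":0,"ax":0,"ay":0,"az":0,"gripper":1},{"x":0,"y":0,"z":0.02,"ax":0,"ay":0,"az":0,"gripper":1},{"x":0,"y":0,"z":0.06,"ax":0,"ay":0,"az":0,"gripper":1},{"x":0,"y":0,"z":0.12,"ax":0,"ay":0,"az":0,"gripper":1},{"x":0,"y":0,"z":0.13,"ax":0,"ay":0,"az":0,"gripper":1},{"x":0,"y":0,"z":0.13,"ax":0,"ay":0,"az":0,"gripper":1}]'
```

```text
time: 24.25
position: [0.5468, 0.279, 0.0757]
orientation: [-3.137, -0.143, -0.005]
wrist_force: [-0.2, 0.2, -0.3]
width: 0.0773
grasp_force: 0.0
time: 25.5
position: [0.5459, 0.2791, 0.2051]
orientation: [-3.137, -0.144, -0.003]
wrist_force: [0.4, 0.6, -3.0]
width: 0.0434
grasp_force: 30.0
```

```bash
python3 -m handwheel '[{"x":0,"y":-0.06,"z":0,"ax":0,"ay":0,"az":0,"gripper":1},{"x":0,"y":-0.12,"z":0,"ax":0,"ay":0,"az":0,"gripper":1},{"x":0,"y":-0.18,"z":0,"ax":0,"ay":0,"az":0,"gripper":1},{"x":0.01,"y":-0.24,"z":0,"ax":0,"ay":0,"az":0,"gripper":1},{"x":0.02,"y":-0.3,"z":0,"ax":0,"ay":0,"az":0,"gripper":1},{"x":0.03,"y":-0.35,"z":0,"ax":0,"ay":0,"az":0,"gripper":1},{"x":0.043,"y":-0.381,"z":0,"ax":0,"ay":0,"az":0,"gripper":1},{"x":0.043,"y":-0.381,"z":0,"ax":0,"ay":0,"az":0,"gripper":1},{"x":0.043,"y":-0.381,"z":-0.03,"ax":0,"ay":0,"az":0,"gripper":1},{"x":0.043,"y":-0.381,"z":-0.045,"ax":0,"ay":0,"az":0,"gripper":1},{"x":0.043,"y":-0.381,"z":-0.05,"ax":0,"ay":0,"az":0,"gripper":1}]'
python3 -m handwheel '[{"x":0,"y":0,"z":-0.015,"ax":0,"ay":0,"az":0,"gripper":1},{"x":0,"y":0,"z":-0.03,"ax":0,"ay":0,"az":0,"gripper":1},{"x":0,"y":0,"z":-0.045,"ax":0,"ay":0,"az":0,"gripper":1},{"x":0,"y":0,"z":-0.058,"ax":0,"ay":0,"az":0,"gripper":1},{"x":0,"y":0,"z":-0.068,"ax":0,"ay":0,"az":0,"gripper":1},{"x":0,"y":0,"z":-0.072,"ax":0,"ay":0,"az":0,"gripper":1},{"x":0,"y":0,"z":-0.073,"ax":0,"ay":0,"az":0,"gripper":1},{"x":0,"y":0,"z":-0.073,"ax":0,"ay":0,"az":0,"gripper":1}]'
```

```text
time: 26.88
position: [0.5868, -0.101, 0.1512]
orientation: [-3.137, -0.145, 0.006]
wrist_force: [-1.0, 0.4, -3.5]
width: 0.0437
grasp_force: 30.0
time: 27.88
position: [0.5887, -0.1022, 0.0816]
orientation: [3.138, 0.144, 0.001]
wrist_force: [-4.1, 0.7, 4.7]
width: 0.0438
grasp_force: 30.0
```

```bash
python3 -m handwheel '[{"x":0,"y":0,"z":0,"ax":0,"ay":0,"az":0,"gripper":-0.5},{"x":0,"y":0,"z":0,"ax":0,"ay":0,"az":0,"gripper":-0.5},{"x":0,"y":0,"z":0,"ax":0,"ay":0,"az":0,"gripper":-0.5},{"x":0,"y":0,"z":0.03,"ax":0,"ay":0,"az":0,"gripper":-0.5},{"x":0,"y":0,"z":0.08,"ax":0,"ay":0,"az":0,"gripper":-1},{"x":-0.05,"y":0.03,"z":0.11,"ax":0,"ay":0,"az":0,"gripper":-1},{"x":-0.1,"y":0.05,"z":0.11,"ax":0,"ay":0,"az":0,"gripper":-1},{"x":-0.15,"y":0.08,"z":0.11,"ax":0,"ay":0,"az":0,"gripper":-1},{"x":-0.19,"y":0.12,"z":0.11,"ax":0,"ay":0,"az":0,"gripper":-1},{"x":-0.19,"y":0.12,"z":0.11,"ax":0,"ay":0,"az":0,"gripper":-1}]'
python3 look.py c
python3 - <<'E'
from h import *
p=cv2.imread("pics/top_c.png"); cv2.imwrite("pics/top_c2.png",cv2.resize(p[100:300,200:430],(690,600),interpolation=cv2.INTER_CUBIC))
E
```

```text
time: 29.12
position: [0.3966, 0.0197, 0.1906]
orientation: [-3.138, -0.148, -0.001]
wrist_force: [1.3, -0.8, 0.5]
width: 0.0932
grasp_force: 0.0
tri [ 0.5889 -0.101   0.1107] top [ 0.59  -0.101] zt 0.115 0.114
tri [ 0.5746 -0.1819  0.1113] top [ 0.576 -0.182] zt 0.114 0.114
tri [ 0.5599 -0.2716  0.1107] top [ 0.56  -0.272] zt 0.114 0.114
tri [0.3923 0.3452 0.1032] top [0.392 0.345] zt 0.106 0.106
4 5 [0.3988 0.018  0.1911]
```

View pics/top_c2.png

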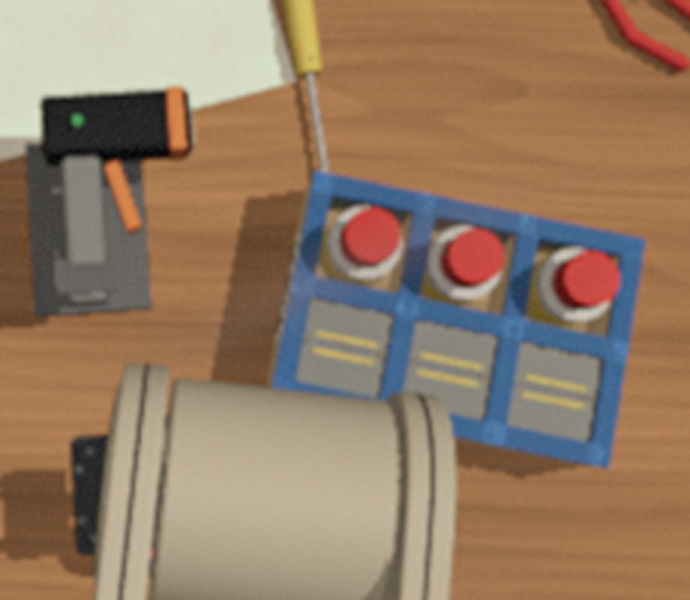

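All three tins are in and upright, at crop (370,235), (472,255) and (588,280). Next is the scanner trigger.

```bash
python3 -m handwheel '[{"x":0.05,"y":0.025,"z":0,"ax":0,"ay":0,"az":0,"gripper":-1},{"x":0.1,"y":0.05,"z":0,"ax":0,"ay":0,"az":0,"gripper":-1},{"x":0.15,"y":0.075,"z":0,"ax":0,"ay":0,"az":0,"gripper":-1},{"x":0.207,"y":0.0985,"z":0,"ax":0,"ay":0,"az":0,"gripper":-1},{"x":0.207,"y":0.0985,"z":0,"ax":0,"ay":0,"az":0,"gripper":-1},{"x":0.207,"y":0.0985,"z":-0.03,"ax":0,"ay":0,"az":0,"gripper":-1},{"x":0.207,"y":0.0985,"z":-0.06,"ax":0,"ay":0,"az":0,"gripper":-1},{"x":0.207,"y":0.0985,"z":-0.08,"ax":0,"ay":0,"az":0,"gripper":-1},{"x":0.207,"y":0.0985,"z":-0.1,"ax":0,"ay":0,"az":0,"gripper":-1},{"x":0.207,"y":0.0985,"z":-0.125,"ax":0,"ay":0,"az":0,"gripper":-1},{"x":0.207,"y":0.0985,"z":-0.125,"ax":0,"ay":0,"az":0,"gripper":-1},{"x":0.207,"y":0.0985,"z":-0.125,"ax":0,"ay":0,"az":0,"gripper":-1}]' 30
```

```text
time: 30.72
position: [0.6061, 0.1163, 0.0668]
orientation: [-3.138, -0.144, -0.002]
wrist_force: [0.1, 0.9, -0.0]
width: 0.0928
grasp_force: 0.0
```

```bash
python3 -m handwheel '[{"x":0,"y":0,"z":0,"ax":0,"ay":0,"az":0,"gripper":1},{"x":0,"y":0,"z":0,"ax":0,"ay":0,"az":0,"gripper":1},{"x":0,"y":0,"z":0,"ax":0,"ay":0,"az":0,"gripper":1},{"x":0,"y":0,"z":0,"ax":0,"ay":0,"az":0,"gripper":1},{"x":0,"y":0,"z":0,"ax":0,"ay":0,"az":0,"gripper":1},{"x":0,"y":0,"z":0,"ax":0,"ay":0,"az":0,"gripper":1},{"x":0,"y":0,"z":0,"ax":0,"ay":0,"az":0,"gripper":1},{"x":0,"y":0,"z":0,"ax":0,"ay":0,"az":0,"gripper":1}]' 30
```

```text
time: 31.72
position: [0.6046, 0.1175, 0.0654]
orientation: [-3.137, -0.144, 0.002]
wrist_force: [-3.7, 4.6, 0.1]
width: 0.0453
grasp_force: 30.0
```

```bash
python3 -m handwheel '[{"x":0,"y":0,"z":0,"ax":0,"ay":0,"az":0,"gripper":1},{"x":0,"y":0,"z":0,"ax":0,"ay":0,"az":0,"gripper":1},{"x":0,"y":0,"z":0,"ax":0,"ay":0,"az":0,"gripper":1},{"x":0,"y":0,"z":0,"ax":0,"ay":0,"az":0,"gripper":1},{"x":0,"y":0,"z":0,"ax":0,"ay":0,"az":0,"gripper":1},{"x":0,"y":0,"z":0,"ax":0,"ay":0,"az":0,"gripper":1}]'
```

```text
time: 32.48
position: [0.6046, 0.1175, 0.0654]
orientation: [-3.137, -0.144, 0.002]
wrist_force: [-3.5, 4.1, 1.5]
width: 0.0456
grasp_force: 30.0
```

The width of 45.5 mm matches the trigger fully home. I'll hold it briefly, let go, lift away and check.

```bash
python3 -m handwheel '[{"x":0,"y":0,"z":0,"ax":0,"ay":0,"az":0,"gripper":1},{"x":0,"y":0,"z":0,"ax":0,"ay":0,"az":0,"gripper":1},{"x":0,"y":0,"z":0,"ax":0,"ay":0,"az":0,"gripper":-1},{"x":0,"y":0,"z":0,"ax":0,"ay":0,"az":0,"gripper":-1},{"x":0,"y":0,"z":0,"ax":0,"ay":0,"az":0,"gripper":-1},{"x":0,"y":0,"z":0,"ax":0,"ay":0,"az":0,"gripper":-1},{"x":0,"y":0,"z":0,"ax":0,"ay":0,"az":0,"gripper":-1},{"x":0,"y":0,"z":0,"ax":0,"ay":0,"az":0,"gripper":-1},{"x":0,"y":0,"z":0.03,"ax":0,"ay":0,"az":0,"gripper":-1},{"x":0,"y":0,"z":0.08,"ax":0,"ay":0,"az":0,"gripper":-1},{"x":0,"y":0,"z":0.13,"ax":0,"ay":0,"az":0,"gripper":-1},{"x":0,"y":0,"z":0.13,"ax":0,"ay":0,"az":0,"gripper":-1}]'
python3 -m handwheel '[{"x":-0.05,"y":-0.01,"z":0.03,"ax":0,"ay":0,"az":0,"gripper":-1},{"x":-0.1,"y":-0.03,"z":0.03,"ax":0,"ay":0,"az":0,"gripper":-1},{"x":-0.15,"y":-0.06,"z":0.03,"ax":0,"ay":0,"az":0,"gripper":-1},{"x":-0.19,"y":-0.09,"z":0.03,"ax":0,"ay":0,"az":0,"gripper":-1},{"x":-0.19,"y":-0.09,"z":0.03,"ax":0,"ay":0,"az":0,"gripper":-1},{"x":-0.19,"y":-0.09,"z":0.03,"ax":0,"ay":0,"az":0,"gripper":-1}]'
python3 look.py d
```

```text
time: 33.98
position: [0.6086, 0.1168, 0.2019]
orientation: [-3.137, -0.144, -0.015]
wrist_force: [0.8, -0.4, -0.6]
width: 0.0933
grasp_force: 0.0
time: 34.72
position: [0.4157, 0.0265, 0.2255]
orientation: [-3.138, -0.143, -0.001]
wrist_force: [-0.3, -0.4, 0.4]
width: 0.093
grasp_force: 0.0
tri [ 0.5889 -0.1011  0.1108] top [ 0.59 -0.1 ] zt 0.114 0.114
tri [ 0.5747 -0.1819  0.111 ] top [ 0.576 -0.182] zt 0.114 0.114
tri [ 0.5597 -0.2716  0.1107] top [ 0.56  -0.271] zt 0.114 0.114
tri [0.3924 0.3453 0.1024] top [0.392 0.345] zt 0.106 0.106
4 5 [0.416  0.0268 0.2255]
```

View pics/top_d.png

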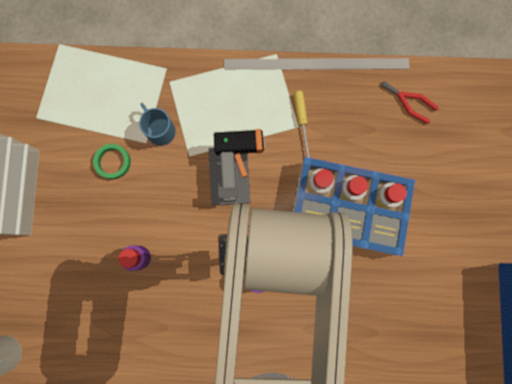

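The trigger is sprung back out at (240,164), the tins are in cells at (322,180), (357,187) and (395,195), and the mug, screwdriver and tape are unmoved. I'm handing the job in.

```bash
python3 -c "from bench import *; print(sign_off())"
```

```text
the job is handed in; nothing more can be done
None
```

The job is handed in: all three tins stand on the floors of the empty cells (3, 4 and 5), the scanner trigger was squeezed home for about a second and sprang back, and the mug, screwdriver and tape were not moved; the sign-off returned no verdict.

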